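# Make up the table kit and the cooking kit

### The job

Make up two kits, one thing to a compartment, each set down on its compartment's floor and not dropped, and leave the jam jar and the low tin where they are. In the three-compartment tray stand the pepper mill in the middle, with the salt shaker on one side of it and one of the two red-capped jars on the other, all upright. In the two-compartment tray put the garlic in one compartment and the other red-capped jar, upright, in the other.

Things in the scene. Friction and masses are not known exactly. Their poses are not given: they have to be found in the camera images.
- table_tray: light wooden open tray with three compartments in a row, 98 mm by 256 mm. Fixed. Origin: centre of underside; y along the row, z up; turned at most 0.08 rad. Compartments 90 (x) by 80 (y) mm inside, floor 4 mm thick, walls 4 mm thick, 13 mm tall; wire grips on the end walls up to 28 mm. Compartment centres at y = -84, 0 and +84 mm, x = 0.
- cook_tray: light wooden open tray with two compartments in a row, 98 mm by 172 mm. Fixed. Origin: centre of underside; y along the row, z up; turned at most 0.08 rad. Compartments 90 (x) by 80 (y) mm inside, floor 4 mm thick, walls 4 mm thick, 13 mm tall; wire grips on the end walls up to 28 mm. Compartment centres at y = -42 and +42 mm, x = 0.
- mill_mid (a point): dark brown wooden pepper mill, upright, round, 58 mm at its widest, 150 mm tall, the tallest of the stock, 0.18 kg; best gripped high, by its head (round, 50 mm across, from 109 to 139 mm above its underside, with a small finial above; the head does not turn); this point is its centre, 75 mm above its underside
- salt_mid (a point): glass salt shaker with a pale grey domed top, upright, round, 44 mm diameter, 90 mm tall, 0.1 kg, can be gripped at its middle; this point is its centre, 45 mm above its underside
- jar_a_mid (a point): one of two alike glass spice jars with a broad red cap, upright, 45 mm diameter (glass 42 mm, cap 45 mm from 85 mm up), 106 mm tall, 0.11 kg; can be gripped anywhere on the glass, best some 70 mm up; this point is its centre, 53 mm above its underside
- jar_b_mid (a point): one of two alike glass spice jars with a broad red cap, upright, 45 mm diameter (glass 42 mm, cap 45 mm from 85 mm up), 106 mm tall, 0.11 kg; can be gripped anywhere on the glass, best some 70 mm up; this point is its centre, 53 mm above its underside; the two jars may be exchanged
- garlic_mid (a point): whole garlic bulb, round, 56 mm at its widest, 56 mm tall, 0.034 kg; like all the stock it stands in a row behind the trays, and the wall cupboards hang some 0.15 m farther back at wrist height: draw the arm in before a wide swing; this point is its centre, 28 mm above its underside
- jam_mid (a point): squat jam jar with a white lid, 68 mm diameter, 84 mm tall, to be left alone; this point is its centre, 42 mm above its underside
- tin_mid (a point): low food tin, 76 mm diameter, 58 mm tall, to be left alone; this point is its centre, 29 mm above its underside
Things that resemble listed ones, but are neither listed nor needed, are in the scene too. Leave any green or pink look-alike of the part that bears jar_a_mid alone.

How it is judged:
At the end, for the whole second after the job is handed in: Mill in the middle of the three-compartment tray, salt shaker and one red-capped jar either side; garlic and the other jar in the two-compartment tray; each within 25 mm (along the row) and 30 mm (across) of its compartment's middle, on its floor (10 mm), upright (0.15 rad; garlic anyhow), at rest (x of mill_mid in the frame of table_tray between -0.03 and 0.03 m and y of mill_mid in the frame of table_tray between -0.025 and 0.025 m and z of mill_mid in the frame of table_tray between 0.069 and 0.089 m and angle between mill_mid's own z axis and vertical below 0.15 rad and ((((x of salt_mid in the frame of table_tray between -0.03 and 0.03 m and y of salt_mid in the frame of table_tray between 0.059 and 0.109 m and z of salt_mid in the frame of table_tray between 0.039 and 0.059 m and angle between each of salt_mid, jar_a_mid's own z axis and vertical below 0.15 rad and x of jar_a_mid in the frame of table_tray between -0.03 and 0.03 m and y of jar_a_mid in the frame of table_tray between -0.109 and -0.059 m and z of jar_a_mid in the frame of table_tray between 0.047 and 0.067 m) or (x of salt_mid in the frame of table_tray between -0.03 and 0.03 m and y of salt_mid in the frame of table_tray between -0.109 and -0.059 m and z of salt_mid in the frame of table_tray between 0.039 and 0.059 m and angle between each of salt_mid, jar_a_mid's own z axis and vertical below 0.15 rad and x of jar_a_mid in the frame of table_tray between -0.03 and 0.03 m and y of jar_a_mid in the frame of table_tray between 0.059 and 0.109 m and z of jar_a_mid in the frame of table_tray between 0.047 and 0.067 m)) and ((x of garlic_mid in the frame of cook_tray between -0.03 and 0.03 m and y of garlic_mid in the frame of cook_tray between 0.017 and 0.067 m and z of garlic_mid in the frame of cook_tray below 0.042 m and x of jar_b_mid in the frame of cook_tray between -0.03 and 0.03 m and y of jar_b_mid in the frame of cook_tray between -0.067 and -0.017 m and z of jar_b_mid in the frame of cook_tray between 0.047 and 0.067 m and angle between jar_b_mid's own z axis and vertical below 0.15 rad) or (x of garlic_mid in the frame of cook_tray between -0.03 and 0.03 m and y of garlic_mid in the frame of cook_tray between -0.067 and -0.017 m and z of garlic_mid in the frame of cook_tray below 0.042 m and x of jar_b_mid in the frame of cook_tray between -0.03 and 0.03 m and y of jar_b_mid in the frame of cook_tray between 0.017 and 0.067 m and z of jar_b_mid in the frame of cook_tray between 0.047 and 0.067 m and angle between jar_b_mid's own z axis and vertical below 0.15 rad))) or (((x of salt_mid in the frame of table_tray between -0.03 and 0.03 m and y of salt_mid in the frame of table_tray between 0.059 and 0.109 m and z of salt_mid in the frame of table_tray between 0.039 and 0.059 m and angle between each of salt_mid, jar_b_mid's own z axis and vertical below 0.15 rad and x of jar_b_mid in the frame of table_tray between -0.03 and 0.03 m and y of jar_b_mid in the frame of table_tray between -0.109 and -0.059 m and z of jar_b_mid in the frame of table_tray between 0.047 and 0.067 m) or (x of salt_mid in the frame of table_tray between -0.03 and 0.03 m and y of salt_mid in the frame of table_tray between -0.109 and -0.059 m and z of salt_mid in the frame of table_tray between 0.039 and 0.059 m and angle between each of salt_mid, jar_b_mid's own z axis and vertical below 0.15 rad and x of jar_b_mid in the frame of table_tray between -0.03 and 0.03 m and y of jar_b_mid in the frame of table_tray between 0.059 and 0.109 m and z of jar_b_mid in the frame of table_tray between 0.047 and 0.067 m)) and ((x of garlic_mid in the frame of cook_tray between -0.03 and 0.03 m and y of garlic_mid in the frame of cook_tray between 0.017 and 0.067 m and z of garlic_mid in the frame of cook_tray below 0.042 m and x of jar_a_mid in the frame of cook_tray between -0.03 and 0.03 m and y of jar_a_mid in the frame of cook_tray between -0.067 and -0.017 m and z of jar_a_mid in the frame of cook_tray between 0.047 and 0.067 m and angle between jar_a_mid's own z axis and vertical below 0.15 rad) or (x of garlic_mid in the frame of cook_tray between -0.03 and 0.03 m and y of garlic_mid in the frame of cook_tray between -0.067 and -0.017 m and z of garlic_mid in the frame of cook_tray below 0.042 m and x of jar_a_mid in the frame of cook_tray between -0.03 and 0.03 m and y of jar_a_mid in the frame of cook_tray between 0.017 and 0.067 m and z of jar_a_mid in the frame of cook_tray between 0.047 and 0.067 m and angle between jar_a_mid's own z axis and vertical below 0.15 rad)))) and linear speed of each of garlic, salt, mill, jar_a, jar_b below 0.02 m/s and angular speed of each of garlic, salt, mill, jar_a, jar_b below 0.3 rad/s); the robot touches nothing.
It fails at once if the jam jar or the low tin is moved by more than 25 mm (distance of any of jam_mid, tin_mid from where it was at the start of the episode above 0.025 m).
It fails at once if a thing is dropped: within 20 mm of the surface it still moves faster than 0.7 m/s ((height (world z) of garlic_mid below 0.048 m and linear speed of garlic above 0.7 m/s) or (height (world z) of salt_mid below 0.065 m and linear speed of salt above 0.7 m/s) or (height (world z) of mill_mid below 0.095 m and linear speed of mill above 0.7 m/s) or (height (world z) of jar_a_mid below 0.073 m and linear speed of jar_a above 0.7 m/s) or (height (world z) of jar_b_mid below 0.073 m and linear speed of jar_b above 0.7 m/s)).
It also fails if it takes over 120 s, if anything falls off the work surface, if the arm or the gripper's body presses on something with over 40 N, if the wrist force passes 120 N, or if a joint passes its speed limit or range.

### The arm

A 6-joint arm with a two-finger parallel gripper is mounted at the origin on a cart in front of the work surface, level with it; the furniture and walls round the work are solid. World frame = base frame: x ahead of the robot, y to its left, z up, the work surface at z = 0. Lengths are in m, angles in rad, forces in N, time in s.
With the tool pointing down it reaches from about 0.3 to 1 m from the base axis. Payload 5.1 kg.
Tool frame: the origin (TCP) lies midway between the tips of the shut fingers; the grasp point (between the pads) lies hold_point_z behind it (hold_point_z is the distance from the TCP to the grasp point, in m); z points along the fingers, y is the direction in which the jaws open and shut (so a half turn about z gives the same grasp; the last joint's range is limited). The gripper opens to 95 mm and grips with 3 to 60 N. Pads are 20 mm wide; open, the fingers measure 119 mm over their backs; the gripper's body (75 mm by 180 mm) begins 59 mm behind the grasp point.
Start: joints at [-1.368, 0.124, 1.65, -0, 1.367, -0.083], TCP at [0.183, -0.624, 0.215] pointing down, gripper open.
Joint ranges: [-2.61, 2.61], [-1.02, 2.33], [0.03, 2.71], [-1.35, 4.49], [0.32, 2.68], [-2.91, 2.91]. Speed limits (rad/s): [2.57, 2.57, 3.14, 3.14, 3.14, 3.14].

### API

Orientations are given as a rotation vector (axis times angle).
In Python, from cell import observe, grab_frame, get_calibration, job_done, masks_of, pinpoint, hold_point_z gives the robot as it stands.
- The arm moves only by the tool play_rows, never from a script. Its argument "plan" is a list of rows, each a list of 7 numbers: the shift along the tool's x, y, z normalised to -1 to 1, where 1 is 25 cm, then the turn, a rotation vector about the tool's x, y, z normalised to -1 to 1, where 1 is 90 degrees, then the finger opening in mm, from 0 to 95.1. In form: [[tx, ty, tz, ax, ay, az, claw], ...]. A call has 1 to 5 rows; each row is the pose to reach, as a shift and turn from the pose measured when the call began, along the tool's axes at that moment; what a row does not reach only later rows make up. A row lasts 1/12 s, in which the tool goes at most 41.7 mm and 7.16 degrees, less where a joint would pass 70% of its speed; a pose out of reach is approached as far as the arm can. A call with a number of a shift or a turn outside -1 to 1 is refused whole. A call with a gripper value outside its range is refused whole. The fingers move at their own pace and stop on an object; the grip force is fixed at half the most. Time passes only in rows, so rows that repeat a pose let the fingers close. It gives the time, the measured TCP pose, the force and the opening at its end, in the units of the state.
- observe(): the state, without advancing time (a new reading comes with each control period).
- grab_frame(name): name is "side" or "top"; returns the picture (400x640x3 uint8, red, green, blue); there is no depth.
- get_calibration(name): a dict with "fx", "fy", "cx", "cy" (pixels), "R" (3x3) and "t" (3): a world point X has camera coordinates R X + t. Camera axes: x right, y down, z forward; pixel columns grow to the right and rows downward; lengths in m; the calibration is good to about 2 mm. A picture is of the moment at which its call begins. get_calibration takes no time and is no camera call.
- job_done(): hands the job in, once; it reports no verdict.
Trained networks look in the newest picture that a camera, given by its name, has taken for a name from the list of things; names that differ only in an ending like _2 or _b are one class to them, and where a whole thing is asked for, a point or a joint stands for the part that bears it (a point fixed in the world has none). Each returns a list of dicts, best first, with "confidence" (0 to 1); they miss things now and then, are a little off and sometimes report something else, mostly with a low value. They report only what shows in the picture. A call takes as long as a camera call. They do not tell look-alikes from the thing itself.
- masks_of(thing, camera): "mask" (400x640 bool, what is visible of it) and "xy" ([column, row] in pixels, amid what is visible of it).
- pinpoint(thing, camera): "xy" ([column, row] in pixels: a listed point, or the origin of a listed thing).
The state is a dict: "t": time; "qpos": joint angles; "dq": joint speeds; "effort": joint torques, N m; "tool_pos": TCP position; "orientation": TCP orientation; "ft_force": force on the tool from outside, world axes, zero at the start; "moment": the same for the moment, N m; "gripper_width": finger opening in m.
Only numpy, scipy, OpenCV 4.12 (cv2) and the standard library are available. Lean on these libraries where they do the work, as an engineer would, in place of code of your own. Each camera call takes 0.05 s, during which the arm holds its last target. There are 200 camera calls.

## Working session

There is one attempt and no reset: what is moved stays moved. The work goes in short steps, Python scripts to look and compute and a tool call to move; the robot and the scene stay as the last step left them, time stands still between calls to the robot, and variables do not carry over. Pictures are saved under pics/ and viewed, about 12 in all and at most 16, crops included, and the job is handed in when it is done.

Besides the shell and the picture viewer there is one more tool, called as name(argument=value, ...), one argument or row to a line, values as JSON. play_rows: Moves the arm, as the interface text tells. Its arguments: {"type":"object","properties":{"plan":{"type":"array","items":{"type":"array","items":{"type":"number"}}}},"required":["plan"]}

```bash
ls; mkdir -p pics
cat > h.py <<'E'
import numpy as np, cv2
from cell import *
def save(cam,name,crop=None,s=1):
    im=grab_frame(cam)
    o=im if crop is None else im[crop[1]:crop[3],crop[0]:crop[2]]
    if s!=1:o=cv2.resize(o,None,fx=s,fy=s,interpolation=cv2.INTER_CUBIC)
    cv2.imwrite('pics/'+name+'.png',o[:,:,::-1]); return im
def ray(cam,xy):
    c=get_calibration(cam);R=np.array(c['R']);t=np.array(c['t'])
    d=R.T@np.array([(xy[0]-c['cx'])/c['fx'],(xy[1]-c['cy'])/c['fy'],1]);return -R.T@t,d
def atz(cam,xy,z):
    o,d=ray(cam,xy);return o+d*(z-o[2])/d[2]
def proj(cam,X):
    c=get_calibration(cam);p=np.array(c['R'])@np.array(X)+np.array(c['t'])
    return np.array([c['fx']*p[0]/p[2]+c['cx'],c['fy']*p[1]/p[2]+c['cy']])
E
python3 - <<'E'
from h import *
a=save('side','s0');b=save('top','t0')
Z=dict(table_tray=0,cook_tray=0,mill_mid=.075,salt_mid=.045,jar_a_mid=.053,garlic_mid=.028,jam_mid=.042,tin_mid=.029)
print(hold_point_z if not callable(hold_point_z) else hold_point_z())
for c in('side','top'):
    print(c,ray(c,(320,200)))
    for n,z in Z.items():
        print(n,[(np.round(r['xy']).tolist(),round(r['confidence'],2),np.round(atz(c,r['xy'],z)[:2],3).tolist()) for r in pinpoint(n,c)])
o=observe();print(o['tool_pos'],o['orientation'],o['gripper_width'])
E
```

```text
pics
0.0188
side (array([ 0.56961789, -0.99826367,  1.26799678]), array([-0.02254061,  0.65530415, -0.75505872]))
table_tray [([283.0, 268.0], 0.57, [0.43, -0.199])]
cook_tray [([292.0, 171.0], 0.66, [0.415, 0.241])]
mill_mid [([325.0, 178.0], 0.82, [0.545, 0.143]), ([323.0, 234.0], 0.39, [0.553, -0.11])]
salt_mid [([322.0, 235.0], 0.74, [0.548, -0.089])]
jar_a_mid [([347.0, 215.0], 0.92, [0.63, -0.002]), ([322.0, 205.0], 0.78, [0.542, 0.033]), ([290.0, 192.0], 0.54, [0.426, 0.087])]
garlic_mid [([326.0, 146.0], 0.67, [0.541, 0.366])]
jam_mid [([284.0, 130.0], 0.83, [0.36, 0.432])]
tin_mid [([316.0, 336.0], 0.71, [0.554, -0.437])]
top (array([-0.16922235, -0.20210406,  1.48705534]), array([ 0.43219646,  0.13346293, -0.89185319]))
table_tray [([379.0, 257.0], 0.94, [0.423, -0.212]), ([354.0, 205.0], 0.62, [0.569, -0.091]), ([316.0, 197.0], 0.44, [0.557, 0.038])]
cook_tray [([244.0, 219.0], 0.65, [0.409, 0.229])]
mill_mid [([287.0, 185.0], 0.67, [0.533, 0.125])]
salt_mid [([353.0, 203.0], 0.57, [0.551, -0.087])]
jar_a_mid [([322.0, 228.0], 0.62, [0.436, -0.023]), ([333.0, 176.0], 0.56, [0.621, -0.001]), ([317.0, 194.0], 0.54, [0.541, 0.029])]
garlic_mid [([220.0, 166.0], 0.6, [0.55, 0.368]), ([380.0, 257.0], 0.23, [0.411, -0.215])]
jam_mid [([177.0, 209.0], 0.81, [0.359, 0.425])]
tin_mid [([464.0, 240.0], 0.67, [0.548, -0.445])]
[ 0.18321572 -0.62362506  0.21466032] [-3.10956114e+00 -4.47373527e-01 -5.32798430e-06] 0.09540739950687147
```

View pics/s0.png

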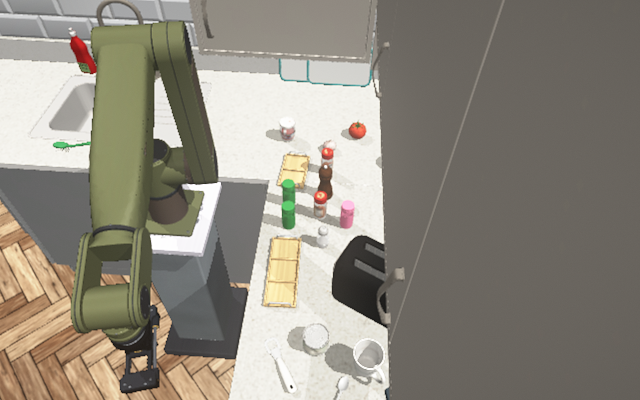

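View pics/t0.png

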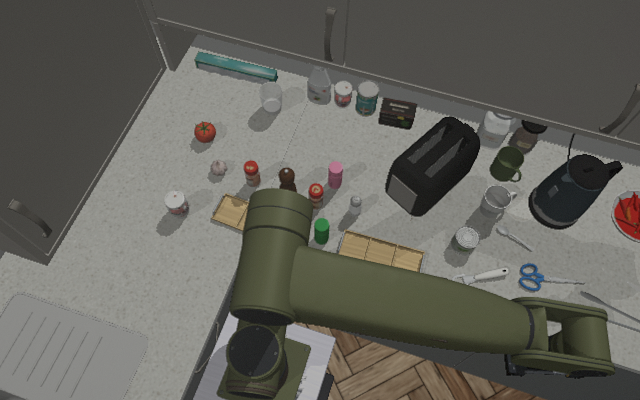

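Side view: red-capped jars at (327,157) and (320,204), with the mill between them at (325,180). Salt is at (323,236), and the garlic is half hidden at (328,147). The look-alikes to leave alone are pink (347,215) and green (288,190) and (288,215). Jam (287,130) and tin (316,338) also stay. I'll check this in one close crop.

Run:
```python
from h import *
im=save('side','s1',(255,110,385,320),2.8)
save('top','t1',(150,130,440,290),2.7)
for n in('table_tray','cook_tray','jar_a_mid'):
    for c in('side','top'):
        for r in masks_of(n,c):
            m=r['mask'].astype(np.uint8);x,y,w,h=cv2.boundingRect(m)
            print(n,c,round(r['confidence'],2),np.round(r['xy']),(x,y,w,h))
            if 'tray' in n:
                q=cv2.boxPoints(cv2.minAreaRect(cv2.findNonZero(m)));print([np.round(atz(c,p,.013)[:2],3).tolist() for p in q])
for n,z in dict(table_tray=0,cook_tray=0,mill_mid=.075,salt_mid=.045,jar_a_mid=.053,garlic_mid=.028).items():
  for c in('side','top'):
    print(n,c,[(np.round(r['xy']).tolist(),round(r['confidence'],2),np.round(atz(c,r['xy'],z)[:2],3).tolist()) for r in pinpoint(n,c)])
```

```text
table_tray side 0.56 [283. 270.] (264, 234, 38, 74)
[[0.388, -0.345], [0.369, -0.07], [0.479, -0.072], [0.486, -0.346]]
table_tray top 0.63 [376. 252.] (338, 230, 87, 42)
[[0.388, -0.088], [0.472, -0.079], [0.495, -0.344], [0.411, -0.346]]
cook_tray side 0.95 [294. 169.] (278, 151, 33, 37)
[[0.365, 0.16], [0.383, 0.359], [0.486, 0.324], [0.461, 0.13]]
cook_tray top 0.91 [231. 214.] (212, 195, 35, 36)
[[0.367, 0.322], [0.469, 0.333], [0.464, 0.223], [0.363, 0.216]]
jar_a_mid side 0.86 [319. 204.] (314, 191, 14, 28)
jar_a_mid side 0.81 [347. 216.] (340, 200, 15, 29)
jar_a_mid side 0.58 [287. 215.] (282, 201, 14, 28)
jar_a_mid side 0.57 [291. 188.] (283, 178, 13, 24)
jar_a_mid top 0.67 [333. 174.] (328, 162, 15, 26)
jar_a_mid top 0.66 [218. 168.] (211, 160, 16, 16)
jar_a_mid top 0.55 [320. 230.] (314, 218, 15, 27)
table_tray side [([285.0, 268.0], 0.79, [0.438, -0.2])]
table_tray top [([379.0, 256.0], 0.69, [0.426, -0.213]), ([352.0, 206.0], 0.65, [0.565, -0.084]), ([285.0, 187.0], 0.45, [0.561, 0.144])]
cook_tray side [([293.0, 173.0], 0.88, [0.42, 0.23])]
cook_tray top [([240.0, 217.0], 0.91, [0.411, 0.242]), ([252.0, 174.0], 0.53, [0.572, 0.264])]
mill_mid side [([327.0, 180.0], 0.88, [0.552, 0.134])]
mill_mid top [([288.0, 184.0], 0.75, [0.538, 0.121])]
salt_mid side [([325.0, 233.0], 0.66, [0.558, -0.081])]
salt_mid top [([356.0, 205.0], 0.47, [0.55, -0.1])]
jar_a_mid side [([319.0, 207.0], 0.85, [0.532, 0.026]), ([348.0, 217.0], 0.74, [0.634, -0.012]), ([289.0, 216.0], 0.59, [0.432, -0.026]), ([290.0, 193.0], 0.58, [0.426, 0.079])]
jar_a_mid top [([332.0, 173.0], 0.83, [0.63, 0.005]), ([315.0, 197.0], 0.76, [0.531, 0.031]), ([322.0, 230.0], 0.76, [0.431, -0.025])]
garlic_mid side [([330.0, 143.0], 0.52, [0.555, 0.384])]
garlic_mid top [([314.0, 197.0], 0.6, [0.543, 0.039]), ([221.0, 167.0], 0.56, [0.548, 0.361])]
```

View pics/s1.png

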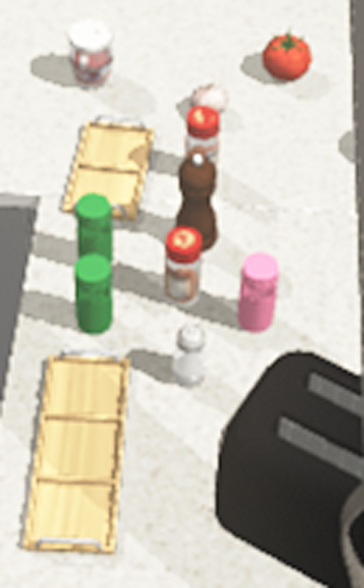

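View pics/t1.png

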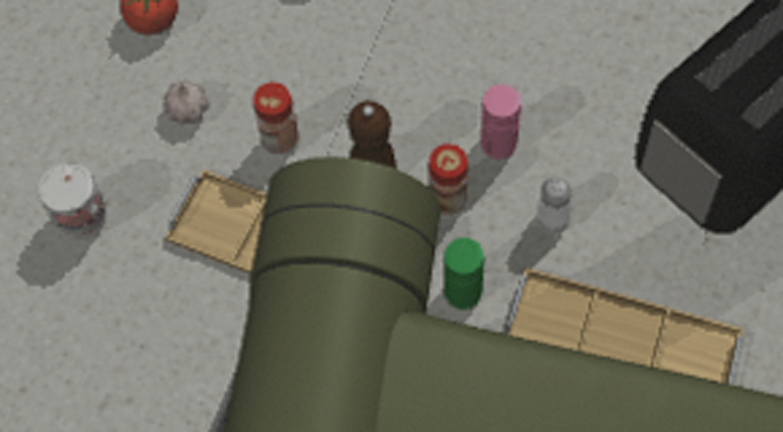

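The crops confirm the choice. The two red-capped jars have clear glass, and the pink and green ones are look-alikes. Next I'll work out positions from the caps and tray corners seen in these crops.

```bash
cat > meas.py <<'E'
from h import *
S=lambda x,y:(255+x/2.8,110+y/2.8)
T=lambda x,y:(150+x/2.7,130+y/2.7)
E
python3 - <<'E'
from meas import *
def tri(a,b):
    (o,d),(p,e)=ray('side',a),ray('top',b)
    s=np.linalg.lstsq(np.c_[d,-e],p-o,rcond=None)[0]
    return ((o+d*s[0]+p+e*s[1])/2).round(3),np.linalg.norm(o+d*s[0]-p-e*s[1]).round(4)
for n,a,b,z in[('jarA',(184,234),(448,157),.106),('jarB',(203,114),(272,97),.106),('mill',(197,158),(369,108),.148),('salt',(190,330),(556,185),.088)]:
    print(n,tri(S(*a),T(*b)),atz('side',S(*a),z).round(3),atz('top',T(*b),z).round(3))
for p in[(48,358),(130,358),(115,550),(24,545)]:print('tt',atz('side',S(*p),.013).round(3))
for p in[(526,270),(740,328)]:print('tt top',atz('top',T(*p),.013).round(3))
for p in[(85,122),(154,127),(133,216),(63,211)]:print('ct',atz('side',S(*p),.013).round(3))
for p in[(166,239),(205,175)]:print('ct top',atz('top',T(*p),.013).round(3))
for x in T(186,101),T(183,104):print('garlic',atz('top',x,.03).round(3))
E
```

```text
jarA (array([0.534, 0.03 , 0.114]), np.float64(0.0062)) [0.536 0.039 0.106] [0.535 0.029 0.106]
jarB (array([0.545, 0.247, 0.11 ]), np.float64(0.0066)) [0.547 0.255 0.106] [0.544 0.246 0.106]
mill (array([0.544, 0.126, 0.15 ]), np.float64(0.003)) [0.545 0.129 0.148] [0.544 0.125 0.148]
salt (array([ 0.55 , -0.094,  0.088]), np.float64(0.0031)) [ 0.551 -0.093  0.088] [ 0.549 -0.095  0.088]
tt [ 0.381 -0.092  0.013]
tt [ 0.48  -0.084  0.013]
tt [ 0.487 -0.34   0.013]
tt [ 0.388 -0.342  0.013]
tt top [ 0.47  -0.088  0.013]
tt top [ 0.479 -0.34   0.013]
ct [0.379 0.323 0.013]
ct [0.478 0.322 0.013]
ct [0.463 0.149 0.013]
ct [0.37  0.15  0.013]
ct top [0.374 0.322 0.013]
ct top [0.466 0.312 0.013]
garlic [0.545 0.367 0.03 ]
garlic [0.54  0.369 0.03 ]
```

Identified, with positions in metres (x, y):
- **Stock:** salt (.550,-.094), jarA (.535,.033), mill (.545,.127), jarB (.546,.250), garlic (.545,.367).
- **Table tray:** centre (.431,-.215), turned about +.03.
- **Cook tray:** centre (.419,.236), turned about -.07.

Starting to move.

play_rows(
  plan=[
    [0.8, -0.6, -0.2, 0, 0, -0.818, 95],
    [0.8, -0.6, -0.2, 0, 0, -0.818, 95],
    [0.8, -0.6, -0.2, 0, 0, -0.818, 95],
    [0.8, -0.6, -0.2, 0, 0, -0.818, 95],
    [0.8, -0.6, -0.2, 0, 0, -0.818, 95],
  ],
)

```text
t: 2.32
tool_pos: [0.3062, -0.4584, 0.256]
orientation: [2.817, 1.389, 0.0]
ft_force: [1.4, -0.2, -0.3]
gripper_width: 0.0949
```

play_rows(
  plan=[
    [0.84, -0.07, 0.04, 0, 0, -0.417, 95],
    [0.84, -0.07, 0.04, 0, 0, -0.417, 95],
    [0.84, -0.07, 0.04, 0, 0, -0.417, 95],
    [0.84, -0.07, 0.04, 0, 0, -0.417, 95],
    [0.84, -0.07, 0.04, 0, 0, -0.417, 95],
  ],
)

```text
t: 2.73
tool_pos: [0.4185, -0.2829, 0.2464]
orientation: [2.253, 2.188, 0.0]
ft_force: [0.7, -0.9, 0.7]
gripper_width: 0.0949
```

play_rows(
  plan=[
    [0.77, 0.504, 0.44, 0, 0, -0.019, 95],
    [0.77, 0.504, 0.44, 0, 0, -0.019, 95],
    [0.77, 0.504, 0.44, 0, 0, -0.019, 95],
    [0.77, 0.504, 0.44, 0, 0, -0.019, 95],
    [0.77, 0.504, 0.44, 0, 0, -0.019, 95],
  ],
)

```text
t: 3.15
tool_pos: [0.5262, -0.1283, 0.1567]
orientation: [2.219, 2.221, 0.001]
ft_force: [1.3, 0.1, 0.0]
gripper_width: 0.095
```

Run:
```python
from h import *
save('top','t2',(250,130,450,290),3.5)
o=observe();print(o['tool_pos'],o['orientation'],o['qpos'])
for n,z in dict(table_tray=0,cook_tray=0,mill_mid=.075,salt_mid=.045,jar_a_mid=.053,garlic_mid=.028).items():
  for c in('top',):
    print(n,c,[(np.round(r['xy']).tolist(),round(r['confidence'],2),np.round(atz(c,r['xy'],z)[:2],3).tolist()) for r in pinpoint(n,c)])
```

```text
[ 0.52667108 -0.12284259  0.15233382] [-2.21320751 -2.22317474 -0.0034848 ] [-0.33059466 -0.06843643  1.95385147  0.00420611  1.2593338  -0.33638334]
table_tray top [([380.0, 256.0], 0.72, [0.426, -0.216])]
cook_tray top [([242.0, 217.0], 0.76, [0.415, 0.235]), ([379.0, 256.0], 0.63, [0.426, -0.212])]
mill_mid top [([286.0, 183.0], 0.71, [0.537, 0.128])]
salt_mid top [([355.0, 204.0], 0.39, [0.552, -0.094])]
jar_a_mid top [([378.0, 256.0], 0.41, [0.404, -0.209])]
garlic_mid top [([221.0, 166.0], 0.66, [0.552, 0.364])]
```

View pics/t2.png

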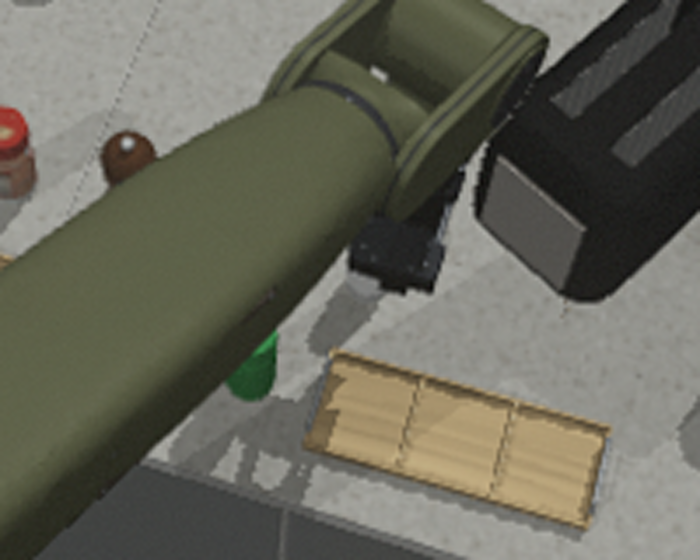

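The whole table tray is now visible, with corners at about (335,352), (608,430), (588,525) and (305,445) in the crop. The open hand is beside the salt shaker. I'll descend on the salt.

play_rows(
  plan=[
    [0.115, 0.093, 0.08, 0, 0, 0, 95],
    [0.115, 0.093, 0.08, 0, 0, 0, 95],
    [0.115, 0.093, 0.25, 0, 0, 0, 95],
    [0.115, 0.093, 0.4, 0, 0, 0, 95],
    [0.115, 0.093, 0.489, 0, 0, 0, 95],
  ],
)

```text
t: 3.92
tool_pos: [0.5471, -0.1036, 0.0333]
orientation: [2.223, 2.218, -0.001]
ft_force: [-1.0, 0.5, -0.2]
gripper_width: 0.0951
```

Run:
```python
from h import *
o=observe();print(o['tool_pos'],o['orientation'],o['ft_force'])
c=[atz('top',(250+x/3.5,130+y/3.5),.015)[:2] for x,y in[(335,352),(608,430),(588,525),(305,445)]]
print(np.round(c,3),np.mean(c,0))
im=save('side','s2',(255,110,385,320),2.8)
```

```text
[ 0.54713003 -0.10362701  0.03334791] [ 2.22342973e+00  2.21828130e+00 -1.23967962e-03] [-1.01745751  0.52474894 -0.1764004 ]
[[ 0.468 -0.091]
 [ 0.473 -0.34 ]
 [ 0.384 -0.343]
 [ 0.376 -0.093]] [ 0.42530847 -0.21671258]
```

View pics/s2.png

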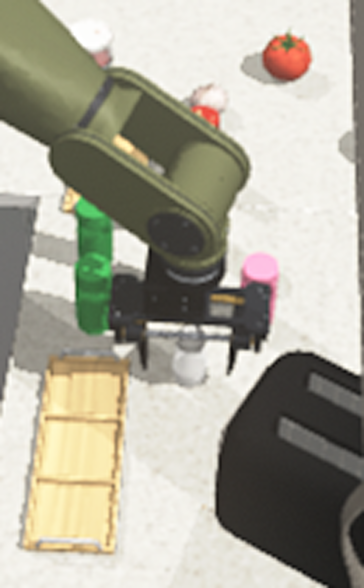

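The hand straddles the salt shaker. A small correction in y, then close.

play_rows(
  plan=[
    [0.036, 0.01, 0.01, 0, 0, 0, 95],
    [0.036, 0.01, 0.01, 0, 0, 0, 95],
    [0.036, 0.01, 0.01, 0, 0, 0, 30],
    [0.036, 0.01, 0.01, 0, 0, 0, 30],
    [0.036, 0.01, 0.01, 0, 0, 0, 30],
  ],
)

```text
t: 4.38
tool_pos: [0.5482, -0.0944, 0.029]
orientation: [-2.223, -2.217, 0.004]
ft_force: [1.0, 0.5, 0.1]
gripper_width: 0.0804
```

play_rows(
  plan=[
    [0, 0, 0, 0, 0, 0, 30],
    [0, 0, 0, 0, 0, 0, 30],
    [0, 0, 0, 0, 0, 0, 30],
    [0, 0, 0, 0, 0, 0, 30],
    [0, 0, 0, 0, 0, 0, 30],
  ],
)

```text
t: 4.8
tool_pos: [0.5482, -0.0944, 0.029]
orientation: [-2.223, -2.217, 0.004]
ft_force: [-0.8, -1.2, 0.1]
gripper_width: 0.0471
```

play_rows(
  plan=[
    [0, 0, 0, 0, 0, 0, 30],
    [0, 0, 0, 0, 0, 0, 30],
    [0, 0, -0.15, 0, 0, 0, 30],
    [0, 0, -0.28, 0, 0, 0, 30],
    [0, 0, -0.28, 0, 0, 0, 30],
  ],
)

```text
t: 5.22
tool_pos: [0.5528, -0.0955, 0.1061]
orientation: [2.219, 2.213, 0.005]
ft_force: [0.9, 0.5, -0.7]
gripper_width: 0.0408
```

play_rows(
  plan=[
    [-0.05, -0.16, 0, 0, 0, 0, 30],
    [-0.1, -0.32, 0, 0, 0, 0, 30],
    [-0.15, -0.485, 0, 0, 0, 0, 30],
    [-0.15, -0.485, 0, 0, 0, 0, 30],
    [-0.15, -0.485, 0, 0, 0, 0, 30],
  ],
)

```text
t: 5.63
tool_pos: [0.4293, -0.1327, 0.1041]
orientation: [2.222, 2.211, 0.005]
ft_force: [0.7, -1.8, -0.1]
gripper_width: 0.0408
```

Run:
```python
from h import *
im=save('side','s3',(255,170,355,320),4)
save('top','t3',(290,150,440,290),4)
```

```text
(no output)
```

View pics/s3.png

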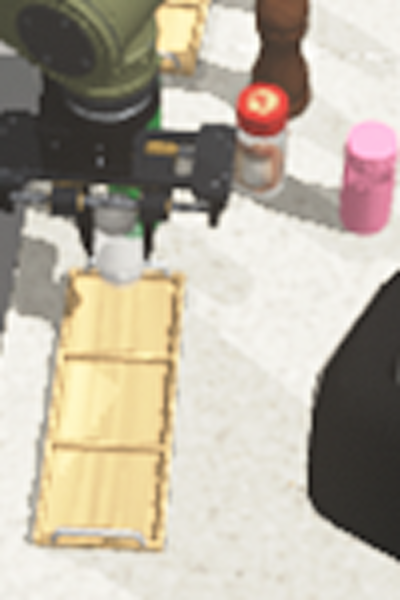

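The salt hangs upright between the fingers, over the far compartment. Lowering it.

play_rows(
  plan=[
    [0.007, -0.009, 0.1, 0, 0, 0, 30],
    [0.007, -0.009, 0.2, 0, 0, 0, 30],
    [0.007, -0.009, 0.25, 0, 0, 0, 30],
    [0.007, -0.009, 0.275, 0, 0, 0, 30],
    [0.007, -0.009, 0.275, 0, 0, 0, 30],
  ],
)

```text
t: 6.15
tool_pos: [0.4304, -0.1307, 0.0353]
orientation: [2.219, 2.215, 0.005]
ft_force: [0.1, -0.0, -1.2]
gripper_width: 0.0409
```

play_rows(
  plan=[
    [0, 0, 0, 0, 0, 0, 30],
    [0, 0, 0, 0, 0, 0, 60],
    [0, 0, 0, 0, 0, 0, 65],
    [0, 0, 0, 0, 0, 0, 65],
    [0, 0, 0, 0, 0, 0, 65],
  ],
)

```text
t: 6.57
tool_pos: [0.4311, -0.131, 0.0363]
orientation: [2.218, 2.214, 0.006]
ft_force: [0.6, 0.2, 0.4]
gripper_width: 0.0615
```

play_rows(
  plan=[
    [0, 0, -0.1, 0, 0, 0, 65],
    [0, 0, -0.25, 0, 0, 0, 80],
    [0, 0, -0.4, 0, 0, 0, 95],
    [0, 0, -0.56, 0, 0, 0, 95],
    [0.1, 0.1, -0.6, 0, 0, 0, 95],
  ],
)

```text
t: 6.98
tool_pos: [0.4567, -0.1092, 0.1948]
orientation: [2.215, 2.199, 0.011]
ft_force: [2.4, -0.2, 0.2]
gripper_width: 0.0864
```

play_rows(
  plan=[
    [0.15, 0.1, 0, 0, 0, 0, 95],
    [0.3, 0.2, 0, 0, 0, 0, 95],
    [0.45, 0.3, 0, 0, 0, 0, 95],
    [0.56, 0.32, 0, 0, 0, 0, 95],
    [0.56, 0.32, 0, 0, 0, 0, 95],
  ],
)

```text
t: 7.4
tool_pos: [0.5392, 0.0352, 0.1957]
orientation: [2.21, 2.205, 0.015]
ft_force: [-0.7, -0.3, -0.4]
gripper_width: 0.0946
```

play_rows(
  plan=[
    [-0.008, -0.016, 0.15, 0, 0, 0, 95],
    [-0.008, -0.016, 0.3, 0, 0, 0, 95],
    [-0.008, -0.016, 0.45, 0, 0, 0, 95],
    [-0.008, -0.016, 0.59, 0, 0, 0, 95],
    [-0.008, -0.016, 0.59, 0, 0, 0, 95],
  ],
)

```text
t: 7.82
tool_pos: [0.5319, 0.032, 0.0406]
orientation: [2.217, 2.213, 0.0]
ft_force: [-2.7, -0.5, -1.8]
gripper_width: 0.0955
```

Run:
```python
from h import *
o=observe();print(o['tool_pos'],o['orientation'],o['ft_force'])
im=save('side','s4',(255,150,355,300),4)
for c in('side','top'):
  grab_frame(c);print(c,[(np.round(r['xy']).tolist(),round(r['confidence'],2),np.round(atz(c,r['xy'],.049)[:2],3).tolist()) for r in pinpoint('salt_mid',c)])
```

```text
[0.53194312 0.03195939 0.04057794] [2.21700419e+00 2.21253642e+00 8.43623632e-06] [-2.74868809 -0.47942906 -1.78873577]
side [([288.0, 243.0], 0.71, [0.44, -0.134]), ([325.0, 177.0], 0.35, [0.545, 0.174])]
top [([359.0, 241.0], 0.56, [0.434, -0.141])]
```

View pics/s4.png

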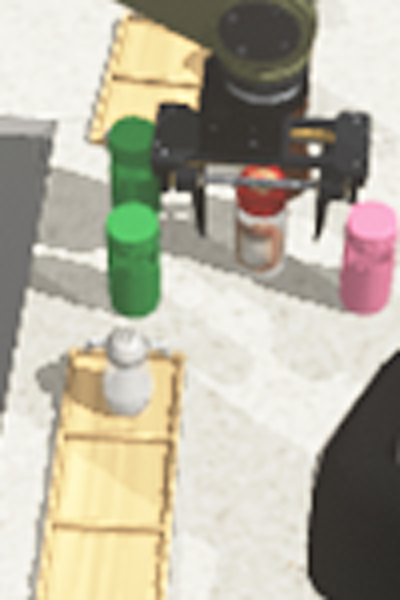

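The salt stands upright in its compartment, and the hand straddles the red-capped jar. Closing.

play_rows(
  plan=[
    [0, 0.005, -0.03, 0, 0, 0, 95],
    [0, 0.005, -0.03, 0, 0, 0, 30],
    [0, 0.005, -0.03, 0, 0, 0, 30],
    [0, 0.005, -0.03, 0, 0, 0, 30],
    [0, 0.005, -0.03, 0, 0, 0, 30],
  ],
)

```text
t: 8.48
tool_pos: [0.5419, 0.0319, 0.0596]
orientation: [2.207, 2.202, 0.022]
ft_force: [0.1, -0.2, 0.9]
gripper_width: 0.0737
```

play_rows(
  plan=[
    [0, 0, 0, 0, 0, 0, 30],
    [0, 0, 0, 0, 0, 0, 30],
    [0, 0, 0, 0, 0, 0, 30],
    [0, 0, 0, 0, 0, 0, 30],
    [0, 0, 0, 0, 0, 0, 30],
  ],
)

```text
t: 8.9
tool_pos: [0.5413, 0.0319, 0.0595]
orientation: [2.207, 2.203, 0.02]
ft_force: [-3.5, -0.5, 3.8]
gripper_width: 0.0459
```

play_rows(
  plan=[
    [0, 0, 0, 0, 0, 0, 30],
    [0, 0, -0.1, 0, 0, 0, 30],
    [0, 0, -0.25, 0, 0, 0, 30],
    [0, 0, -0.4, 0, 0, 0, 30],
    [0, 0, -0.5, 0, 0, 0, 30],
  ],
)

```text
t: 9.32
tool_pos: [0.5393, 0.0328, 0.1878]
orientation: [2.205, 2.201, 0.025]
ft_force: [1.0, 0.1, -0.1]
gripper_width: 0.0439
```

play_rows(
  plan=[
    [-0.15, -0.1, 0, 0, 0, 0, 30],
    [-0.3, -0.2, 0, 0, 0, 0, 30],
    [-0.45, -0.3, 0, 0, 0, 0, 30],
    [-0.6, -0.38, 0, 0, 0, 0, 30],
    [-0.75, -0.43, 0, 0, 0, 0, 30],
  ],
)

```text
t: 9.73
tool_pos: [0.4328, -0.1475, 0.1856]
orientation: [2.203, 2.202, 0.025]
ft_force: [0.7, -1.2, -1.2]
gripper_width: 0.0441
```

play_rows(
  plan=[
    [-0.15, 0, 0, 0, 0, 0, 30],
    [-0.3, 0, 0, 0, 0, 0, 30],
    [-0.45, 0, 0, 0, 0, 0, 30],
    [-0.606, 0, 0, 0, 0, 0, 30],
    [-0.606, 0, 0, 0, 0, 0, 30],
  ],
)

```text
t: 10.15
tool_pos: [0.4322, -0.3047, 0.1867]
orientation: [2.207, 2.194, 0.022]
ft_force: [-1.3, 0.3, 0.2]
gripper_width: 0.0443
```

play_rows(
  plan=[
    [0, 0, 0, 0, 0, 0, 30],
    [0, 0, 0.1, 0, 0, 0, 30],
    [0, 0, 0.2, 0, 0, 0, 30],
    [0, 0, 0.3, 0, 0, 0, 30],
    [0, 0, 0.4, 0, 0, 0, 30],
  ],
)

```text
t: 10.57
tool_pos: [0.4354, -0.3047, 0.0856]
orientation: [2.206, 2.195, 0.022]
ft_force: [0.6, 1.0, -1.6]
gripper_width: 0.044
```

play_rows(
  plan=[
    [0.02, -0.014, 0.04, 0, 0, 0, 30],
    [0.02, -0.014, 0.082, 0, 0, 0, 30],
    [0.02, -0.014, 0.082, 0, 0, 0, 30],
    [0.02, -0.014, 0.082, 0, 0, 0, 30],
    [0.02, -0.014, 0.082, 0, 0, 0, 30],
  ],
)

```text
t: 10.98
tool_pos: [0.4333, -0.3, 0.0659]
orientation: [2.204, 2.194, 0.023]
ft_force: [0.7, -0.2, -1.3]
gripper_width: 0.0439
```

Run:
```python
from h import *
o=observe();print(o['tool_pos'],o['orientation'],o['ft_force'])
im=save('side','s5',(235,210,355,320),5)
```

```text
[ 0.43325232 -0.29998103  0.06591078] [2.20372893 2.19418521 0.02257549] [ 0.73449536 -0.17645943 -1.3444049 ]
```

View pics/s5.png

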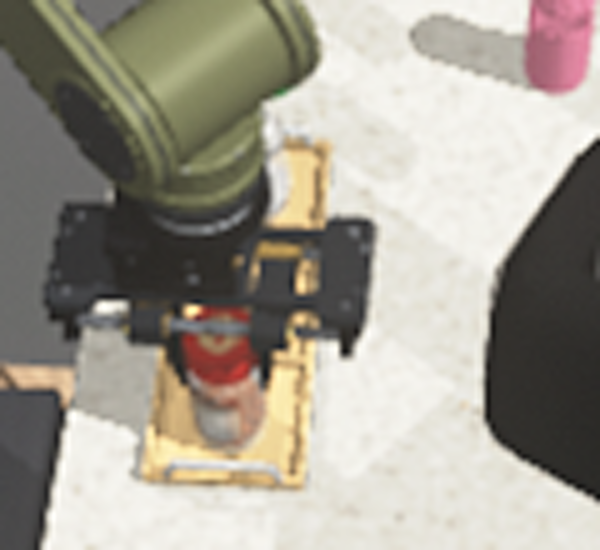

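The jar is held just above the end compartment's floor with a slight lean. I'll lower 2 mm more and release so it settles.

play_rows(
  plan=[
    [0, 0, 0.01, 0, 0, 0, 30],
    [0, 0, 0.012, 0, 0, 0, 30],
    [0, 0, 0.012, 0, 0, 0, 50],
    [0, 0, 0.012, 0, 0, 0, 65],
    [0, 0, 0.012, 0, 0, 0, 70],
  ],
)

```text
t: 11.45
tool_pos: [0.4334, -0.3003, 0.0631]
orientation: [2.204, 2.194, 0.023]
ft_force: [1.1, 0.4, -0.2]
gripper_width: 0.0584
```

play_rows(
  plan=[
    [0, 0, 0, 0, 0, 0, 70],
    [0, 0, -0.1, 0, 0, 0, 80],
    [0, 0, -0.25, 0, 0, 0, 80],
    [0, 0, -0.4, 0, 0, 0, 95],
    [0, 0, -0.56, 0, 0, 0, 95],
  ],
)

```text
t: 11.87
tool_pos: [0.4281, -0.298, 0.2037]
orientation: [2.205, 2.195, 0.022]
ft_force: [0.5, -0.7, -0.4]
gripper_width: 0.0886
```

Run:
```python
from h import *
from scipy.spatial.transform import Rotation as Ro
o=observe();R=Ro.from_rotvec(o['orientation']).as_matrix();print(o['tool_pos'],o['ft_force'],R.round(3).tolist())
W=np.array([[0,1,0],[1,0,0],[0,0,-1.]]);print('turn fix',(Ro.from_matrix(R.T@W).as_rotvec()/(np.pi/2)).round(4))
for c in('side','top'):
  grab_frame(c)
  for n,z in(('jar_a_mid',.057),('mill_mid',.075)):print(c,n,[(np.round(r['xy']).tolist(),round(r['confidence'],2),np.round(atz(c,r['xy'],z)[:2],3).tolist()) for r in pinpoint(n,c)])
  for r in masks_of('jar_a_mid',c):
    pts=np.argwhere(r['mask'])[:,::-1].astype(np.float32);v=cv2.fitLine(pts,cv2.DIST_L2,0,.01,.01).ravel();print(np.round(r['xy']),round(r['confidence'],2),v[:2].round(3))
```

```text
[ 0.42810249 -0.29799986  0.20373483] [ 0.49633592 -0.69889644 -0.44910979] [[0.005, 0.999, 0.031], [1.0, -0.005, -0.011], [-0.011, 0.031, -0.999]]
turn fix [ 0.02    0.0071 -0.003 ]
side jar_a_mid [([279.0, 286.0], 0.71, [0.433, -0.3]), ([286.0, 215.0], 0.63, [0.423, -0.025]), ([347.0, 212.0], 0.58, [0.629, 0.008]), ([315.0, 336.0], 0.45, [0.552, -0.448]), ([288.0, 194.0], 0.41, [0.419, 0.072])]
side mill_mid [([326.0, 176.0], 0.79, [0.548, 0.151])]
[280. 287.] 0.93 [0.066 0.998]
[346. 214.] 0.66 [ 0.066 -0.998]
[291. 194.] 0.65 [ 0.633 -0.774]
[288. 212.] 0.54 [0.062 0.998]
[299. 165.] 0.38 [0.231 0.973]
top jar_a_mid [([410.0, 252.0], 0.73, [0.444, -0.297]), ([333.0, 176.0], 0.69, [0.617, 0.0])]
top mill_mid [([287.0, 185.0], 0.93, [0.533, 0.125])]
[333. 175.] 0.84 [ 0.06  -0.998]
[408. 259.] 0.68 [0.993 0.115]
[464. 242.] 0.57 [ 0.611 -0.792]
[287. 213.] 0.47 [ 0.944 -0.329]
```

Jar A stands at (.433,-.300), upright. On to the mill, correcting the tool tilt on the way.

play_rows(
  plan=[
    [0.15, 0, -0.06, 0.02, 0.007, -0.003, 95],
    [0.3, 0, -0.06, 0.02, 0.007, -0.003, 95],
    [0.45, 0.03, -0.06, 0.02, 0.007, -0.003, 95],
    [0.6, 0.08, -0.06, 0.02, 0.007, -0.003, 95],
    [0.75, 0.15, -0.06, 0.02, 0.007, -0.003, 95],
  ],
)

```text
t: 12.68
tool_pos: [0.4648, -0.1086, 0.2135]
orientation: [-2.22, -2.217, 0.002]
ft_force: [1.4, -1.5, -0.2]
gripper_width: 0.0949
```

play_rows(
  plan=[
    [0.15, 0.1, 0, 0, 0, 0, 95],
    [0.3, 0.15, 0, 0, 0, 0, 95],
    [0.45, 0.2, 0, 0, 0, 0, 95],
    [0.6, 0.25, 0, 0, 0, 0, 95],
    [0.75, 0.3, 0, 0, 0, 0, 95],
  ],
)

```text
t: 13.1
tool_pos: [0.5395, 0.081, 0.2117]
orientation: [-2.218, -2.217, 0.006]
ft_force: [0.4, -1.4, 0.4]
gripper_width: 0.0952
```

play_rows(
  plan=[
    [0.14, 0.016, 0, 0, 0, 0, 95],
    [0.184, 0.016, 0, 0, 0, 0, 95],
    [0.184, 0.016, 0.1, 0, 0, 0, 95],
    [0.184, 0.016, 0.2, 0, 0, 0, 95],
    [0.184, 0.016, 0.3, 0, 0, 0, 95],
  ],
)

```text
t: 13.52
tool_pos: [0.5424, 0.1272, 0.1347]
orientation: [-2.217, -2.217, 0.008]
ft_force: [0.6, -0.2, -0.5]
gripper_width: 0.0954
```

Run:
```python
from h import *
o=observe();print(o['tool_pos'],o['orientation'],o['ft_force'])
im=save('side','s6',(255,110,375,230),5)
```

```text
[0.54244469 0.12722082 0.13471589] [-2.21675027 -2.21742059  0.00764362] [ 0.60325929 -0.20826048 -0.48566315]
```

View pics/s6.png

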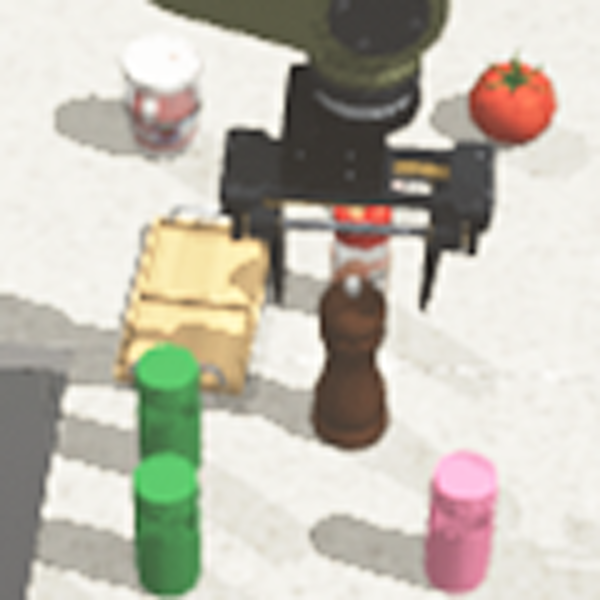

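The hand is centred over the mill's head (finial at (355,283) in the crop, midway between the fingertips). Descend and grip.

play_rows(
  plan=[
    [0, 0.004, 0.06, 0, 0, 0, 95],
    [0, 0.004, 0.118, 0, 0, 0, 95],
    [0, 0.004, 0.118, 0, 0, 0, 35],
    [0, 0.004, 0.118, 0, 0, 0, 35],
    [0, 0.004, 0.118, 0, 0, 0, 35],
  ],
)

```text
t: 13.98
tool_pos: [0.5396, 0.1261, 0.0997]
orientation: [-2.214, -2.212, 0.019]
ft_force: [-1.0, -1.1, 0.3]
gripper_width: 0.0803
```

play_rows(
  plan=[
    [0, 0, 0, 0, 0, 0, 35],
    [0, 0, 0, 0, 0, 0, 35],
    [0, 0, 0, 0, 0, 0, 35],
    [0, 0, 0, 0, 0, 0, 35],
    [0, 0, 0, 0, 0, 0, 35],
  ],
)

```text
t: 14.4
tool_pos: [0.54, 0.1262, 0.1003]
orientation: [-2.214, -2.213, 0.018]
ft_force: [-0.5, -0.1, -2.8]
gripper_width: 0.0477
```

play_rows(
  plan=[
    [0, 0, 0, 0, 0, 0, 35],
    [0, 0, 0, 0, 0, 0, 35],
    [0, 0, -0.1, 0, 0, 0, 35],
    [0, 0, -0.25, 0, 0, 0, 35],
    [0, 0, -0.4, 0, 0, 0, 35],
  ],
)

```text
t: 14.82
tool_pos: [0.5397, 0.126, 0.1988]
orientation: [-2.212, -2.211, 0.025]
ft_force: [1.7, -0.6, -2.4]
gripper_width: 0.048
```

play_rows(
  plan=[
    [0, 0, -0.08, 0, 0, 0, 35],
    [0, -0.1, -0.15, 0, 0, 0, 35],
    [-0.12, -0.2, -0.15, 0, 0, 0, 35],
    [-0.26, -0.3, -0.15, 0, 0, 0, 35],
    [-0.4, -0.4, -0.15, 0, 0, 0, 35],
  ],
)

```text
t: 15.23
tool_pos: [0.4406, 0.0279, 0.2381]
orientation: [-2.209, -2.213, 0.026]
ft_force: [-0.3, -0.8, -1.3]
gripper_width: 0.0477
```

play_rows(
  plan=[
    [-0.15, 0, 0, 0, 0, 0, 35],
    [-0.3, 0, 0, 0, 0, 0, 35],
    [-0.45, 0, 0, 0, 0, 0, 35],
    [-0.6, 0, 0, 0, 0, 0, 35],
    [-0.75, 0, 0, 0, 0, 0, 35],
  ],
)

```text
t: 15.65
tool_pos: [0.4401, -0.1612, 0.2378]
orientation: [-2.208, -2.213, 0.026]
ft_force: [0.9, -0.3, -1.6]
gripper_width: 0.047
```

play_rows(
  plan=[
    [-0.15, -0.036, 0, 0, 0, 0, 35],
    [-0.217, -0.036, 0, 0, 0, 0, 35],
    [-0.217, -0.036, 0, 0, 0, 0, 35],
    [-0.217, -0.036, 0.1, 0, 0, 0, 35],
    [-0.217, -0.036, 0.2, 0, 0, 0, 35],
  ],
)

```text
t: 16.07
tool_pos: [0.4309, -0.2158, 0.1889]
orientation: [-2.211, -2.214, 0.024]
ft_force: [0.1, 0.1, -2.5]
gripper_width: 0.0473
```

play_rows(
  plan=[
    [0, 0, 0.08, 0, 0, 0, 35],
    [0, 0, 0.16, 0, 0, 0, 35],
    [0, 0, 0.22, 0, 0, 0, 35],
    [0, 0, 0.25, 0, 0, 0, 35],
    [0, 0, 0.25, 0, 0, 0, 35],
  ],
)

```text
t: 16.48
tool_pos: [0.4282, -0.2142, 0.1239]
orientation: [-2.207, -2.211, 0.025]
ft_force: [-0.6, 0.4, -1.9]
gripper_width: 0.0473
```

Now the last 19 mm, in small steps, with a look before release.

play_rows(
  plan=[
    [-0.006, 0.008, 0.03, 0, 0, 0, 35],
    [-0.006, 0.008, 0.05, 0, 0, 0, 35],
    [-0.006, 0.008, 0.065, 0, 0, 0, 35],
    [-0.006, 0.008, 0.074, 0, 0, 0, 35],
    [-0.006, 0.008, 0.074, 0, 0, 0, 35],
  ],
)

```text
t: 16.9
tool_pos: [0.43, -0.2158, 0.1055]
orientation: [-2.207, -2.211, 0.025]
ft_force: [1.2, -0.4, -1.8]
gripper_width: 0.0474
```

Run:
```python
from h import *
o=observe();print(o['tool_pos'],o['orientation'],o['ft_force'])
im=save('side','s7',(235,190,355,310),5)
```

```text
[ 0.43002001 -0.21582696  0.10554757] [-2.20725362 -2.2114624   0.02517174] [ 1.17560573 -0.41542166 -1.78315316]
```

View pics/s7.png

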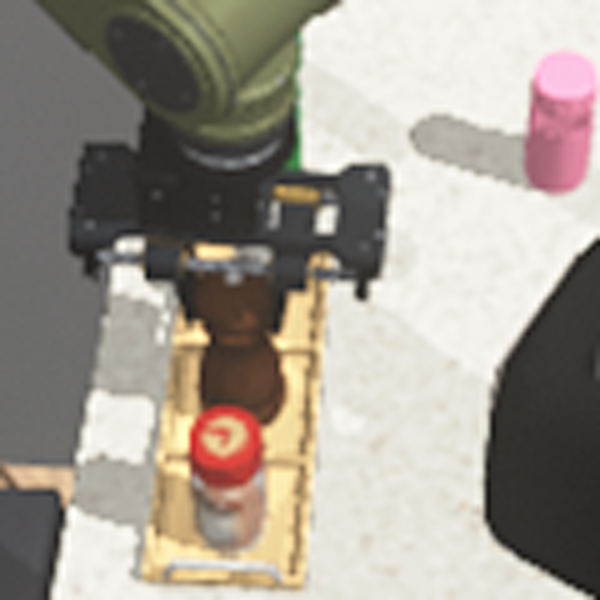

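The mill is upright in the middle compartment, with jar A beside it. Lower a touch, release and rise.

play_rows(
  plan=[
    [0, 0, 0.006, 0, 0, 0, 35],
    [0, 0, 0.008, 0, 0, 0, 35],
    [0, 0, 0.008, 0, 0, 0, 50],
    [0, 0, 0.008, 0, 0, 0, 65],
    [0, 0, 0.008, 0, 0, 0, 75],
  ],
)

```text
t: 17.37
tool_pos: [0.4302, -0.2161, 0.1038]
orientation: [-2.208, -2.212, 0.025]
ft_force: [0.3, -0.5, -0.8]
gripper_width: 0.0583
```

play_rows(
  plan=[
    [0, 0, 0, 0, 0, 0, 75],
    [0, 0, 0, 0, 0, 0, 80],
    [0, 0, -0.12, 0, 0, 0, 85],
    [0, 0, -0.28, 0, 0, 0, 95],
    [0, 0, -0.44, 0, 0, 0, 95],
  ],
)

```text
t: 17.78
tool_pos: [0.4317, -0.2154, 0.2136]
orientation: [-2.206, -2.21, 0.026]
ft_force: [1.5, -1.0, -0.3]
gripper_width: 0.0912
```

Run:
```python
from h import *
from scipy.spatial.transform import Rotation as Ro
o=observe();R=Ro.from_rotvec(o['orientation']).as_matrix();print(o['tool_pos'],o['ft_force'])
W=np.array([[0,1,0],[1,0,0],[0,0,-1.]]);print('turn fix',(Ro.from_matrix(R.T@W).as_rotvec()/(np.pi/2)).round(4))
for c in('side','top'):
  grab_frame(c)
  for n,z in(('mill_mid',.079),('jar_a_mid',.053),('garlic_mid',.028),('cook_tray',0)):print(c,n,[(np.round(r['xy']).tolist(),round(r['confidence'],2),np.round(atz(c,r['xy'],z)[:2],3).tolist()) for r in pinpoint(n,c)])
save('top','t8',(190,140,340,252),5)
```

```text
[ 0.43166476 -0.21539844  0.21359091] [ 1.48945138 -1.01283007 -0.28444445]
turn fix [-0.0163 -0.0012  0.0012]
side mill_mid [([282.0, 254.0], 0.9, [0.43, -0.2])]
side jar_a_mid [([280.0, 285.0], 0.87, [0.434, -0.295]), ([349.0, 214.0], 0.85, [0.637, 0.003]), ([291.0, 194.0], 0.52, [0.429, 0.077]), ([287.0, 214.0], 0.48, [0.424, -0.015])]
side garlic_mid [([328.0, 142.0], 0.44, [0.545, 0.393])]
side cook_tray [([296.0, 170.0], 0.6, [0.43, 0.25])]
top mill_mid [([380.0, 247.0], 0.66, [0.422, -0.207])]
top jar_a_mid [([333.0, 175.0], 0.85, [0.625, 0.001])]
top garlic_mid [([220.0, 162.0], 0.65, [0.564, 0.373])]
top cook_tray [([240.0, 220.0], 0.82, [0.401, 0.239])]
```

View pics/t8.png

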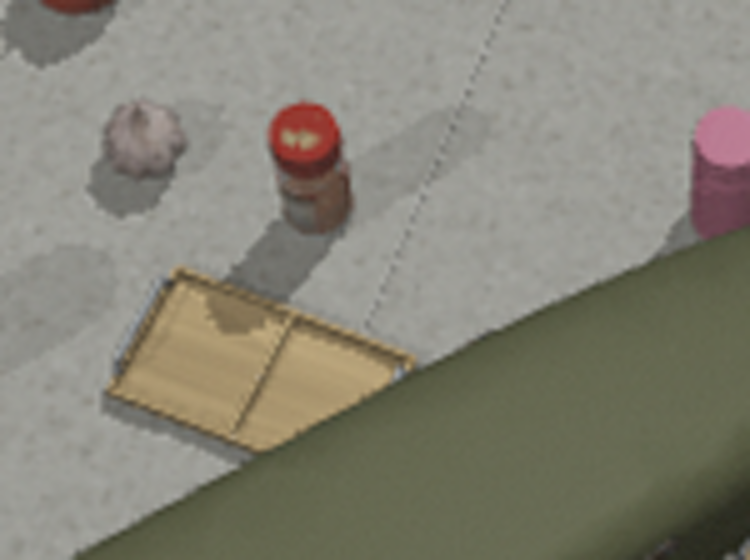

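Run:
```python
from h import *
P=lambda x,y,z:atz('top',(190+x/5,140+y/5),z)[:2].round(3)
for p in[(178,270),(414,355),(107,393),(292,317),(238,428)]:print(p,P(*p,.015))
print('garlic',P(146,138,.03),'jarB',P(305,130,.106))
```

```text
(178, 270) [0.467 0.313]
(414, 355) [0.459 0.148]
(107, 393) [0.373 0.321]
(292, 317) [0.459 0.231]
(238, 428) [0.377 0.234]
garlic [0.544 0.366] jarB [0.544 0.245]
```

play_rows(
  plan=[
    [0, 0, -0.15, -0.016, -0.001, 0.001, 95],
    [0, 0, -0.15, -0.016, -0.001, 0.001, 95],
    [0.15, 0, -0.15, -0.016, -0.001, 0.001, 95],
    [0.3, 0, -0.15, -0.016, -0.001, 0.001, 95],
    [0.45, 0, -0.15, -0.016, -0.001, 0.001, 95],
  ],
)

```text
t: 18.75
tool_pos: [0.4327, -0.1026, 0.25]
orientation: [2.223, 2.218, 0.001]
ft_force: [0.8, -0.6, -0.3]
gripper_width: 0.0948
```

play_rows(
  plan=[
    [0.15, 0, 0, 0, 0, 0, 95],
    [0.3, 0, 0, 0, 0, 0, 95],
    [0.45, 0, 0, 0, 0, 0, 95],
    [0.6, 0, 0, 0, 0, 0, 95],
    [0.75, 0, 0, 0, 0, 0, 95],
  ],
)

```text
t: 19.17
tool_pos: [0.4328, 0.0867, 0.25]
orientation: [2.223, 2.218, 0.002]
ft_force: [0.3, 0.3, -0.1]
gripper_width: 0.0952
```

play_rows(
  plan=[
    [0.15, 0, 0, 0, 0, 0, 95],
    [0.3, 0, 0, 0, 0, 0, 95],
    [0.45, 0, 0, 0, 0, 0, 95],
    [0.6, 0.05, 0, 0, 0, 0, 95],
    [0.75, 0.1, 0, 0, 0, 0, 95],
  ],
)

```text
t: 19.58
tool_pos: [0.458, 0.2764, 0.2501]
orientation: [2.221, 2.218, 0.003]
ft_force: [0.3, -0.9, 1.2]
gripper_width: 0.0951
```

play_rows(
  plan=[
    [0.15, 0.15, 0.05, 0, 0, 0, 95],
    [0.3, 0.3, 0.1, 0, 0, 0, 95],
    [0.362, 0.344, 0.2, 0, 0, 0, 95],
    [0.362, 0.344, 0.3, 0, 0, 0, 95],
    [0.362, 0.344, 0.4, 0, 0, 0, 95],
  ],
)

```text
t: 20.0
tool_pos: [0.5456, 0.3688, 0.1476]
orientation: [2.22, 2.22, 0.003]
ft_force: [-1.2, 0.2, -0.7]
gripper_width: 0.0952
```

Run:
```python
from h import *
o=observe();print(o['tool_pos'],o['orientation'],o['ft_force'])
im=save('side','s9',(265,90,385,190),5)
```

```text
[0.54561213 0.36876246 0.1476024 ] [2.21972408 2.22015717 0.00267454] [-1.18711981  0.24077208 -0.70447438]
```

View pics/s9.png

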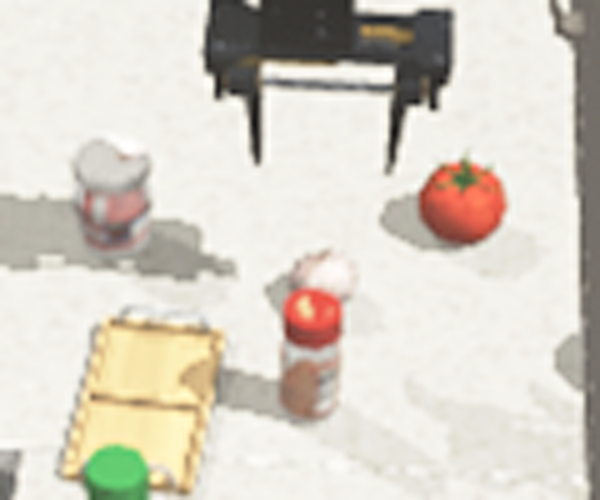

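The hand is aligned in x with the garlic (midline at x≈325, garlic at (323,278)), and the tomato is clear. Descending.

play_rows(
  plan=[
    [-0.008, 0, 0.12, 0, 0, 0, 90],
    [-0.008, 0, 0.24, 0, 0, 0, 90],
    [-0.008, 0, 0.36, 0, 0, 0, 90],
    [-0.008, 0, 0.46, 0, 0, 0, 90],
    [-0.008, 0, 0.46, 0, 0, 0, 90],
  ],
)

```text
t: 20.47
tool_pos: [0.5369, 0.3607, 0.0198]
orientation: [-2.219, -2.218, 0.031]
ft_force: [-1.8, -0.4, -1.4]
gripper_width: 0.0902
```

Run:
```python
from h import *
o=observe();print(o['tool_pos'],o['orientation'],o['ft_force'])
save('top','t9',(190,130,290,205),6)
```

```text
[0.53688665 0.36072099 0.01981751] [-2.21930686 -2.21837141  0.03101309] [-1.82874656 -0.44209809 -1.42605192]
```

View pics/t9.png

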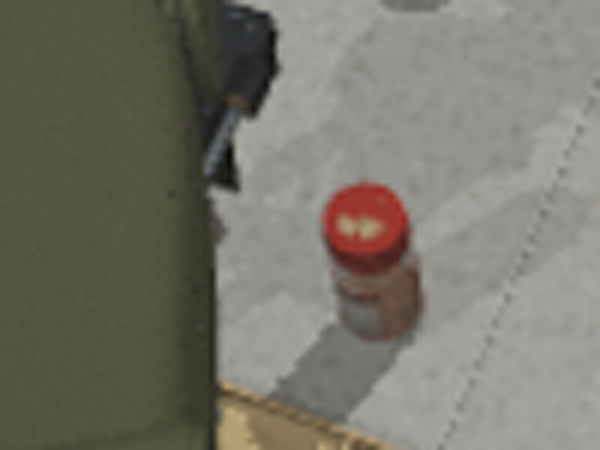

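The garlic is hidden by the arm in this view. The reading shows the tool lagging by 8 mm, so I'll settle and correct.

play_rows(
  plan=[
    [0.024, 0.03, 0.01, 0, 0, 0, 90],
    [0.024, 0.03, 0.01, 0, 0, 0, 90],
    [0.024, 0.03, 0.01, 0, 0, 0, 90],
    [0.024, 0.03, 0.01, 0, 0, 0, 90],
    [0.024, 0.03, 0.01, 0, 0, 0, 90],
  ],
)

```text
t: 20.93
tool_pos: [0.547, 0.3682, 0.0219]
orientation: [-2.221, -2.22, 0.021]
ft_force: [-0.1, 0.1, -0.1]
gripper_width: 0.0898
```

play_rows(
  plan=[
    [0, -0.006, 0.026, 0, 0, 0, 90],
    [0, -0.006, 0.026, 0, 0, 0, 40],
    [0, -0.006, 0.026, 0, 0, 0, 40],
    [0, -0.006, 0.026, 0, 0, 0, 40],
    [0, -0.006, 0.026, 0, 0, 0, 40],
  ],
)

```text
t: 21.35
tool_pos: [0.5453, 0.3681, 0.0153]
orientation: [-2.221, -2.22, 0.021]
ft_force: [0.2, 0.5, -0.9]
gripper_width: 0.0689
```

play_rows(
  plan=[
    [0, 0, 0, 0, 0, 0, 40],
    [0, 0, 0, 0, 0, 0, 40],
    [0, 0, 0, 0, 0, 0, 40],
    [0, 0, 0, 0, 0, 0, 40],
    [0, 0, 0, 0, 0, 0, 40],
  ],
)

```text
t: 21.77
tool_pos: [0.5454, 0.3682, 0.0154]
orientation: [-2.221, -2.22, 0.021]
ft_force: [0.2, -0.0, -0.8]
gripper_width: 0.0526
```

play_rows(
  plan=[
    [0, 0, 0, 0, 0, 0, 40],
    [0, 0, -0.08, 0, 0, 0, 40],
    [0, 0, -0.2, 0, 0, 0, 40],
    [0, 0, -0.3, 0, 0, 0, 40],
    [0, 0, -0.3, 0, 0, 0, 40],
  ],
)

```text
t: 22.18
tool_pos: [0.5497, 0.3708, 0.0973]
orientation: [2.221, 2.22, -0.005]
ft_force: [0.9, 0.6, 0.7]
gripper_width: 0.053
```

play_rows(
  plan=[
    [-0.05, -0.15, 0, 0, 0, 0, 40],
    [-0.15, -0.3, 0, 0, 0, 0, 40],
    [-0.25, -0.45, 0, 0, 0, 0, 40],
    [-0.38, -0.52, 0, 0, 0, 0, 40],
    [-0.383, -0.52, 0, 0, 0, 0, 40],
  ],
)

```text
t: 22.6
tool_pos: [0.4129, 0.2703, 0.0938]
orientation: [-2.221, -2.22, 0.019]
ft_force: [0.3, 0.5, -1.4]
gripper_width: 0.0529
```

play_rows(
  plan=[
    [0, 0, 0, 0, 0, 0, 40],
    [0, 0, 0, 0, 0, 0, 40],
    [0, 0, 0.08, 0, 0, 0, 40],
    [0, 0, 0.16, 0, 0, 0, 40],
    [0, 0, 0.2, 0, 0, 0, 40],
  ],
)

```text
t: 23.02
tool_pos: [0.4126, 0.2703, 0.0422]
orientation: [-2.221, -2.22, 0.022]
ft_force: [0.1, 0.0, -1.2]
gripper_width: 0.0526
```

play_rows(
  plan=[
    [0.02, 0.028, 0, 0, 0, 0, 40],
    [0.02, 0.028, 0.04, 0, 0, 0, 40],
    [0.02, 0.028, 0.07, 0, 0, 0, 40],
    [0.02, 0.028, 0.086, 0, 0, 0, 40],
    [0.02, 0.028, 0.086, 0, 0, 0, 40],
  ],
)

```text
t: 23.43
tool_pos: [0.4192, 0.2751, 0.0198]
orientation: [-2.22, -2.22, 0.023]
ft_force: [-0.5, 0.6, -1.5]
gripper_width: 0.0523
```

Run:
```python
from h import *
o=observe();print(o['tool_pos'],o['orientation'],o['ft_force'])
im=save('side','s10',(255,100,375,190),5)
```

```text
[0.4192227  0.27505678 0.01984813] [-2.22022741 -2.22030872  0.02312927] [-0.537293    0.58871452 -1.48045338]
```

View pics/s10.png

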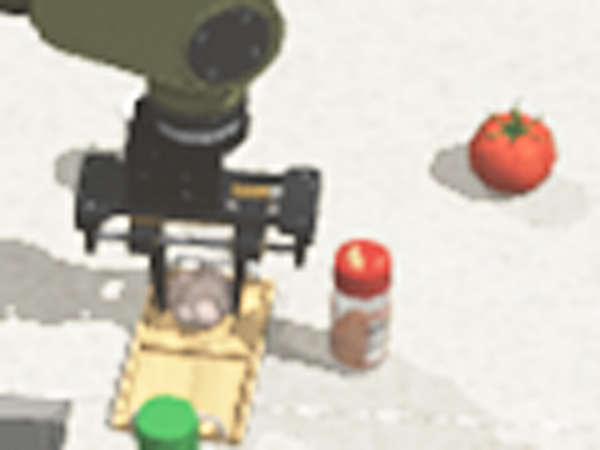

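The garlic sits in the far compartment of the cook tray, fingers clear of the walls. Release and rise, then on to jar B.

play_rows(
  plan=[
    [0, 0, 0, 0, 0, 0, 55],
    [0, 0, 0, 0, 0, 0, 65],
    [0, 0, 0, 0, 0, 0, 70],
    [0, 0, 0, 0, 0, 0, 70],
    [0, 0, 0, 0, 0, 0, 70],
  ],
)

```text
t: 23.9
tool_pos: [0.4195, 0.2752, 0.0207]
orientation: [-2.221, -2.22, 0.021]
ft_force: [0.8, 0.3, 0.0]
gripper_width: 0.0694
```

play_rows(
  plan=[
    [0, 0, -0.1, 0, 0, 0, 72],
    [0, 0, -0.25, 0, 0, 0, 80],
    [0, 0, -0.4, 0, 0, 0, 95],
    [0, 0, -0.55, 0, 0, 0, 95],
    [0, 0, -0.7, 0, 0, 0, 95],
  ],
)

```text
t: 24.32
tool_pos: [0.421, 0.2765, 0.1975]
orientation: [-2.221, -2.221, 0.021]
ft_force: [0.4, -0.1, -0.3]
gripper_width: 0.0922
```

play_rows(
  plan=[
    [0, 0, 0, 0, 0, 0, 95],
    [0, 0.12, 0, 0, 0, 0, 95],
    [-0.05, 0.25, 0, 0, 0, 0, 95],
    [-0.1, 0.4, 0, 0, 0, 0, 95],
    [-0.1, 0.5, 0, 0, 0, 0, 95],
  ],
)

```text
t: 24.73
tool_pos: [0.5484, 0.2498, 0.1965]
orientation: [2.223, 2.219, -0.02]
ft_force: [-0.4, 0.0, 0.4]
gripper_width: 0.0946
```

Run:
```python
from h import *
from scipy.spatial.transform import Rotation as Ro
o=observe();R=Ro.from_rotvec(o['orientation']).as_matrix();print(o['tool_pos'],o['ft_force'])
W=np.array([[0,1,0],[1,0,0],[0,0,-1.]]);print('turn fix',(Ro.from_matrix(R.T@W).as_rotvec()/(np.pi/2)).round(4))
for c in('side','top'):
  grab_frame(c)
  for n,z in(('jar_a_mid',.053),('garlic_mid',.032)):print(c,n,[(np.round(r['xy']).tolist(),round(r['confidence'],2),np.round(atz(c,r['xy'],z)[:2],3).tolist()) for r in pinpoint(n,c)])
```

```text
[0.54837997 0.24980479 0.1965482 ] [-0.37901096  0.02693467  0.36715816]
turn fix [-0.0057  0.0059 -0.001 ]
side jar_a_mid [([350.0, 214.0], 0.91, [0.64, 0.004]), ([290.0, 193.0], 0.84, [0.427, 0.079]), ([278.0, 288.0], 0.79, [0.43, -0.305]), ([289.0, 213.0], 0.71, [0.431, -0.013])]
side garlic_mid [([294.0, 158.0], 0.45, [0.42, 0.283])]
top jar_a_mid [([407.0, 254.0], 0.93, [0.437, -0.29]), ([322.0, 228.0], 0.86, [0.437, -0.023]), ([290.0, 223.0], 0.84, [0.422, 0.074]), ([331.0, 175.0], 0.7, [0.623, 0.008])]
top garlic_mid []
```

play_rows(
  plan=[
    [-0.008, -0.012, 0.05, -0.0057, 0.0059, -0.001, 95],
    [-0.008, -0.012, 0.2, -0.0057, 0.0059, -0.001, 95],
    [-0.008, -0.012, 0.35, -0.0057, 0.0059, -0.001, 95],
    [-0.008, -0.012, 0.5, -0.0057, 0.0059, -0.001, 95],
    [-0.008, -0.012, 0.56, -0.0057, 0.0059, -0.001, 95],
  ],
)

```text
t: 25.45
tool_pos: [0.5356, 0.2476, 0.0507]
orientation: [-2.214, -2.221, 0.013]
ft_force: [-0.7, -0.3, 0.1]
gripper_width: 0.0953
```

play_rows(
  plan=[
    [0, 0, 0.01, 0, 0, 0, 95],
    [0, 0, 0.01, 0, 0, 0, 95],
    [0, 0, 0.01, 0, 0, 0, 95],
    [0, 0, 0.01, 0, 0, 0, 95],
    [0, 0, 0.01, 0, 0, 0, 95],
  ],
)

```text
t: 25.87
tool_pos: [0.5371, 0.2484, 0.0508]
orientation: [-2.215, -2.223, 0.007]
ft_force: [0.8, 0.7, -0.3]
gripper_width: 0.0952
```

play_rows(
  plan=[
    [0, 0.03, 0, 0, 0, 0, 95],
    [0, 0.03, 0, 0, 0, 0, 95],
    [0, 0.03, 0, 0, 0, 0, 30],
    [0, 0.03, 0, 0, 0, 0, 30],
    [0, 0.03, 0, 0, 0, 0, 30],
  ],
)

```text
t: 26.28
tool_pos: [0.5446, 0.2483, 0.0507]
orientation: [-2.215, -2.223, 0.007]
ft_force: [-0.8, -0.2, -0.2]
gripper_width: 0.0803
```

play_rows(
  plan=[
    [0, 0, 0, 0, 0, 0, 30],
    [0, 0, 0, 0, 0, 0, 30],
    [0, 0, 0, 0, 0, 0, 30],
    [0, 0, 0, 0, 0, 0, 30],
    [0, 0, 0, 0, 0, 0, 30],
  ],
)

```text
t: 26.7
tool_pos: [0.5446, 0.2483, 0.0507]
orientation: [-2.215, -2.223, 0.008]
ft_force: [0.7, 0.5, -0.3]
gripper_width: 0.047
```

play_rows(
  plan=[
    [0, 0, 0, 0, 0, 0, 30],
    [0, 0, 0, 0, 0, 0, 30],
    [0, 0, -0.1, 0, 0, 0, 30],
    [0, 0, -0.22, 0, 0, 0, 30],
    [0, 0, -0.34, 0, 0, 0, 30],
  ],
)

```text
t: 27.12
tool_pos: [0.5439, 0.248, 0.1352]
orientation: [-2.214, -2.222, 0.012]
ft_force: [-0.6, 0.3, -0.6]
gripper_width: 0.044
```

play_rows(
  plan=[
    [-0.07, -0.12, 0, 0, 0, 0, 30],
    [-0.14, -0.25, 0, 0, 0, 0, 30],
    [-0.2, -0.38, 0, 0, 0, 0, 30],
    [-0.228, -0.512, 0, 0, 0, 0, 30],
    [-0.228, -0.512, 0, 0, 0, 0, 30],
  ],
)

```text
t: 27.53
tool_pos: [0.4102, 0.1889, 0.1341]
orientation: [-2.212, -2.22, 0.02]
ft_force: [0.1, 0.9, -1.3]
gripper_width: 0.044
```

play_rows(
  plan=[
    [0, 0, 0, 0, 0, 0, 30],
    [0, 0, 0, 0, 0, 0, 30],
    [0, 0, 0.1, 0, 0, 0, 30],
    [0, 0, 0.2, 0, 0, 0, 30],
    [0, 0, 0.25, 0, 0, 0, 30],
  ],
)

```text
t: 27.95
tool_pos: [0.4091, 0.1886, 0.0693]
orientation: [-2.211, -2.219, 0.024]
ft_force: [-1.0, -0.8, -1.1]
gripper_width: 0.0438
```

play_rows(
  plan=[
    [0.01, 0.026, 0.02, 0, 0, 0, 30],
    [0.01, 0.026, 0.04, 0, 0, 0, 30],
    [0.01, 0.026, 0.054, 0, 0, 0, 30],
    [0.01, 0.026, 0.054, 0, 0, 0, 30],
    [0.01, 0.026, 0.054, 0, 0, 0, 30],
  ],
)

```text
t: 28.37
tool_pos: [0.4158, 0.1912, 0.056]
orientation: [-2.211, -2.219, 0.023]
ft_force: [0.4, 0.6, -1.1]
gripper_width: 0.0444
```

play_rows(
  plan=[
    [0, 0, 0.004, 0, 0, 0, 30],
    [0, 0, 0.004, 0, 0, 0, 50],
    [0, 0, 0.004, 0, 0, 0, 65],
    [0, 0, 0.004, 0, 0, 0, 70],
    [0, 0, 0.004, 0, 0, 0, 70],
  ],
)

```text
t: 28.78
tool_pos: [0.4161, 0.1913, 0.0555]
orientation: [-2.211, -2.219, 0.022]
ft_force: [0.0, -0.4, -0.1]
gripper_width: 0.0648
```

play_rows(
  plan=[
    [0, 0, 0, 0, 0, 0, 72],
    [0, 0, -0.1, 0, 0, 0, 75],
    [0, 0, -0.25, 0, 0, 0, 80],
    [0, 0, -0.4, 0, 0, 0, 95],
    [0, 0, -0.55, 0, 0, 0, 95],
  ],
)

```text
t: 29.2
tool_pos: [0.4177, 0.1916, 0.1943]
orientation: [-2.211, -2.219, 0.023]
ft_force: [1.2, 0.1, -0.1]
gripper_width: 0.088
```

play_rows(
  plan=[
    [0, 0, -0.1, 0, 0, 0, 95],
    [-0.15, 0, -0.15, 0, 0, 0, 95],
    [-0.3, 0, -0.15, 0, 0, 0, 95],
    [-0.45, 0, -0.15, 0, 0, 0, 95],
    [-0.6, 0, -0.15, 0, 0, 0, 95],
  ],
)

```text
t: 29.62
tool_pos: [0.4188, 0.0406, 0.2332]
orientation: [-2.21, -2.222, 0.021]
ft_force: [1.7, 0.9, -0.8]
gripper_width: 0.0953
```

Run:
```python
from h import *
o=observe();print(o['tool_pos'],o['ft_force'])
save('side','s11',(240,110,380,350),2.5)
Z=dict(table_tray=0,cook_tray=0,mill_mid=.079,salt_mid=.049,jar_a_mid=.057,garlic_mid=.032,jam_mid=.042,tin_mid=.029)
for c in('side','top'):
  grab_frame(c)
  for n,z in Z.items():print(c,n,[(np.round(r['xy']).tolist(),round(r['confidence'],2),np.round(atz(c,r['xy'],z)[:2],3).tolist()) for r in pinpoint(n,c)])
```

```text
[0.41883996 0.04058765 0.23323157] [ 1.66444285  0.93670417 -0.80204678]
side table_tray [([286.0, 268.0], 0.96, [0.44, -0.198])]
side cook_tray [([294.0, 174.0], 0.61, [0.423, 0.227])]
side mill_mid [([284.0, 254.0], 0.63, [0.437, -0.2])]
side salt_mid [([288.0, 242.0], 0.48, [0.44, -0.129])]
side jar_a_mid [([288.0, 216.0], 0.89, [0.428, -0.03]), ([280.0, 288.0], 0.83, [0.436, -0.305]), ([350.0, 218.0], 0.8, [0.64, -0.017]), ([290.0, 194.0], 0.6, [0.427, 0.074])]
side garlic_mid [([294.0, 156.0], 0.54, [0.418, 0.292])]
side jam_mid []
side tin_mid [([313.0, 337.0], 0.63, [0.546, -0.441])]
top table_tray [([380.0, 255.0], 0.71, [0.429, -0.215])]
top cook_tray []
top mill_mid [([379.0, 251.0], 0.9, [0.411, -0.209]), ([176.0, 206.0], 0.63, [0.352, 0.417])]
top salt_mid [([356.0, 241.0], 0.47, [0.43, -0.135])]
top jar_a_mid [([411.0, 256.0], 0.74, [0.435, -0.301]), ([290.0, 225.0], 0.64, [0.413, 0.072]), ([334.0, 173.0], 0.6, [0.63, -0.001]), ([319.0, 230.0], 0.54, [0.426, -0.019])]
top garlic_mid [([231.0, 206.0], 0.52, [0.427, 0.275])]
top jam_mid [([175.0, 204.0], 0.61, [0.371, 0.44]), ([380.0, 246.0], 0.42, [0.44, -0.206])]
top tin_mid [([465.0, 239.0], 0.7, [0.551, -0.449])]
```

View pics/s11.png

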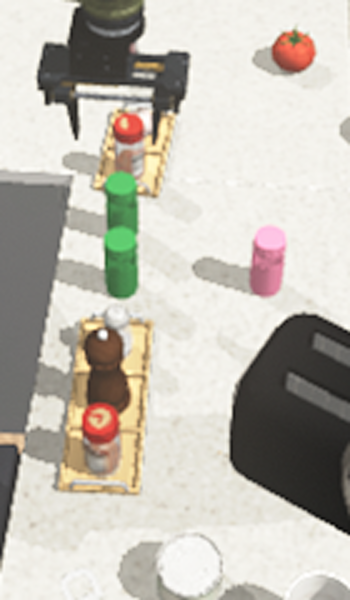

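The picture shows both kits standing: jar B upright in the cook tray's near compartment with the garlic behind it, and salt, mill and jar A in the table tray. I'll hold still a moment and hand in.

play_rows(
  plan=[
    [0, 0, 0, 0, 0, 0, 95],
    [0, 0, 0, 0, 0, 0, 95],
    [0, 0, 0, 0, 0, 0, 95],
    [0, 0, 0, 0, 0, 0, 95],
    [0, 0, 0, 0, 0, 0, 95],
  ],
)

```text
t: 30.98
tool_pos: [0.4189, 0.0418, 0.2324]
orientation: [-2.211, -2.219, 0.023]
ft_force: [0.1, 0.0, 0.6]
gripper_width: 0.0949
```

```bash
python3 -c "
from h import *
for c in('side','top'):
  grab_frame(c);print([(np.round(r['xy']).tolist(),np.round(atz(c,r['xy'],.057)[:2],3).tolist()) for r in masks_of('jar_b_mid',c)])
print(job_done())"
```

```text
[([292.0, 166.0], [0.418, 0.213])]
[]
the job is handed in; nothing more can be done
None
```

Both kits are made up, and I handed the job in at about 31 s; no verdict is reported.
- **Three-compartment tray:** the pepper mill is in the middle, with the salt shaker on the +y side and one red-capped jar on the -y side.
- **Two-compartment tray:** the garlic is in the +y compartment and the other red-capped jar in the -y one.

**Last checks:**
- **Standing:** the final side picture shows the mill and both jars upright in their compartments. The mill partly hides the salt in that picture, but it stood upright in its compartment when I looked just after placing it. I saw the garlic sitting in its compartment just before release, and the networks placed it there afterwards.
- **Positions:** the networks' estimates are within about 2 cm of where I released each thing. Side and top views differed by 1–2 cm in places, for example the mill's x (.437 from the side, .411 from the top) and the second jar's y (.213 seen, .191 released).
- **Left alone:** the tin reads within about 1 cm of its first estimate and the jam jar within about 2 cm; neither was touched. The jam jar was not found in the last side picture, only from the top.
- **Incomplete check:** the top view found no second jar at the end, so that jar rests on the side picture, its side mask and the release pose.
- **Robot:** at the last reading the force on the tool was under 1 N, with the hand empty and clear.

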